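Change over flip-cap sample vials

ROBOT

A 6-joint arm with a two-finger parallel gripper is mounted at the origin on a cart in front of the work surface, level with it; the furniture and walls round the work are solid. World frame = base frame: x ahead of the robot, y to its left, z up, the work surface at z = 0. Lengths are in m, angles in rad, forces in N, time in s.
With the tool pointing down it reaches from about 0.35 to 0.975 m from the base axis. Payload 4.9 kg.
Tool frame: the origin (TCP) lies midway between the tips of the shut fingers; the grasp point (between the pads) lies 19 mm behind it; z points along the fingers, y is the line along which they close (so a half turn about z gives the same grasp; the last joint's range is limited). The gripper opens to 85 mm and grips with 20 to 120 N. Pads are 22 mm wide; open, the fingers measure 114 mm over their backs; the gripper's body (76 mm by 85 mm) begins 54 mm behind the grasp point. The pads swing forward as they close: fully open they stand 13 mm farther back than shut.
Start: joints at [-1.342, 0.053, 1.613, -0, 1.476, -0.119], TCP at [0.213, -0.588, 0.231] pointing down, gripper open.
Joint ranges: [-3.01, 3.01], [-1.01, 2.22], [0.06, 2.58], [-1.02, 4.17], [0.09, 2.62], [-3.14, 3.14]. Speed limits (rad/s): [2.57, 2.57, 3.14, 3.14, 3.14, 3.14].

INTERFACE

Orientations are given as a unit quaternion [w, x, y, z].
In Python, from plant import manip gives the robot as it stands.
- The arm moves only by the tool shift_gripper, called after "Emit:" as name(argument=value, ...) on one line, values as JSON. Schema: {"type":"object","properties":{"steps":{"type":"array","items":{"type":"array","items":{"type":"number"},"minItems":7,"maxItems":7},"minItems":1,"maxItems":5},"only":{"type":"string"},"quiet":{"type":"boolean"},"lines":{"type":"string"}},"required":["steps"],"additionalProperties":false}. steps is a list of rows, 1 to 5 of them, each of 7 numbers: the opening from 0.0 (shut) to 1.0 (fully open), then dx, dy, dz in shares of the most that a row can go, 1 being 62.5 mm, then a rotation vector rx, ry, rz in shares of 4 rad (1.0 is 4 rad); each row shifts and turns the commanded pose from where the row before left it, along the tool's axes as they then stand; what a row does not reach is not made up. A row lasts 1/8 s, in which the tool goes at most 0.0625 m and 0.188 rad, less where a joint would pass 70% of its speed; a pose out of reach is approached as far as the arm can. The fingers move at their own pace and stop on an object; the grip force is fixed at half the most. Time passes only in rows, so rows that do not move let the fingers close. The tool returns the time, the measured TCP pose, the force, the opening and the grip force at its end. only (a regular expression) keeps the lines of the reply that match it, lines (a string "A,B") keeps lines A to B, and quiet returns only ok. A shift or turn number past 1, either way, is cut back to 1. Input that does not fit is refused with a message, and nothing moves.
- manip.state(): the state, without advancing time (a new reading comes with each control period).
- manip.grab_frame(name): name is "side" or "top"; returns the picture (480x640x3 uint8, red, green, blue); there is no depth.
- manip.camera_params(name): a dict with "intrinsics" (3x3 intrinsics, pixels), "xyz" and "orientation" of the camera in the world. Camera axes: x right, y down, z forward; pixel columns grow to the right and rows downward; lengths in m; the calibration is good to about 2 mm. A picture is of the moment at which its call begins. camera_params takes no time and is no camera call.
- manip.job_done(): hands the job in; it is judged then, once.
The state is a dict: "time": time; "joint_pos": joint angles; "joint_vel": joint speeds; "joint_efforts": joint torques, N m; "tool_pos": TCP position; "tool_rot": TCP orientation; "contact_force": force on the tool from outside, world axes, zero at the start; "ft_torque": the same for the moment, N m; "gripper_width": opening from 0.0 (shut) to 1.0 (fully open); "grasp_force": force on a finger pad.
Only numpy, scipy, OpenCV 4.12 (cv2) and the standard library are available. Lean on these libraries where they do the work, as an engineer would, in place of code of your own. Each camera call takes 0.05 s, during which the arm holds its last target. There are 200 camera calls.

TASK

The vial with the yellow flip cap is finished with: first press its open cap fully shut. Then flick open the blue cap, swinging it back past upright so that it stays open, and leave the white-capped vial shut throughout.

Things in the scene. Friction and masses are not known exactly. Their poses are not given: they have to be found in the camera images.
- yellow_lid: Yellow flip cap on a vial in the rack, starts open (1.6-1.9 rad). Origin on its hinge axis; y along the hinge, level; when shut z is up and -x points level from hinge to front edge. Opening turns it about its own +y: front edge up, over and back; angle of z to vertical = opening, 0 shut, 2.1 stop. Disc 26 mm wide, centre at x -14.5 mm, shut top 4 mm over and underside 3 mm under the axis.
- blue_lid: Blue flip cap, same make and axes as the yellow, starts shut. All caps: flat thumb tab in front, from the disc to x -50 mm, 10 mm wide (y), 6 mm thick, mid-thickness at z 0, free all round. Pinch its sides near the end (x about -44) and follow the arc round the hinge; it turns between the pads. Hinge stiff (0.025 N m): the lid stays at any angle it is left at; no latch, 1 to 3 N moves it.
- white_lid: White flip cap, same make and axes, on the third vial; starts shut and is to stay shut. Surroundings that never move: a shelf board above the bench from x 0.64 m on, y under -0.03 m, 0.54 m up, and its front post, 27 mm thick, at x 0.67, y -0.11 m; come in from the robot's side, not past the post.
- rack: Fixed grey rack, 56 x 196 x 37 mm, origin under its centre, y along the row. Holds three clear vials (22 mm wide) firmly, 62 mm apart, colours in any order, each with a coloured collar under its cap. All hinges are on the rack's +x side (far from the robot), 14.5 mm behind the vial axis and 78 mm above the bench; vial rims are 75 mm above it.

How it is judged:
On the way, in this order (a step that is already met when the one before it is completed fails the run):
1. the yellow cap is shut while the blue cap is still shut (angle between each of yellow_lid, blue_lid's own z axis and vertical below 0.12 rad), for 0.2 s.
2. the blue cap is open past upright, with the yellow cap shut (angle between blue_lid's own z axis and vertical above 1.5 rad and angle between yellow_lid's own z axis and vertical below 0.12 rad), for 0.2 s.
At the end, for the whole second after the job is handed in: The yellow cap is shut (within 0.12 rad), the blue cap stands open at about upright or beyond (over 1.5 rad) and the white cap is shut (within 0.12 rad) (all of step 2 and angle between white_lid's own z axis and vertical below 0.12 rad); the robot touches nothing.
It fails at once if the white cap is opened (over 0.2 rad) (angle between white_lid's own z axis and vertical above 0.2 rad).
It also fails if it takes over 42 s, if anything falls off the work surface, if the arm or the gripper's body presses on something with over 40 N, if the wrist force passes 120 N, or if a joint passes its speed limit or range.

## Working session

There is one attempt and no reset: what is moved stays moved. The work goes in short steps, Python scripts to look and compute and a tool call to move; the robot and the scene stay as the last step left them, time stands still between calls to the robot, and variables do not carry over. Pictures are saved under pics/ and viewed, at most 10 in all, crops included, and the job is handed in when it is done.

```bash
ls; mkdir -p pics
```

Run:
```python
from plant import manip
import cv2
for n in ("side","top"):
    im=manip.grab_frame(n); cv2.imwrite(f"pics/{n}0.png",im[:,:,::-1]); p=manip.camera_params(n); print(n,p)
print(manip.state())
```

```text
pics
plant.py
side {'intrinsics': array([[596.21333536,   0.        , 309.68974698],
       [  0.        , 596.21333536, 243.15856237],
       [  0.        ,   0.        ,   1.        ]]), 'xyz': array([0.40137632, 0.5041567 , 0.50813244]), 'orientation': array([ 0.03354157, -0.0495181 ,  0.86277595, -0.50203643])}
top {'intrinsics': array([[585.53213077,   0.        , 324.65138984],
       [  0.        , 585.53213077, 246.46849825],
       [  0.        ,   0.        ,   1.        ]]), 'xyz': array([ 0.38191357, -0.21786922,  0.93867165]), 'orientation': array([ 0.03655491, -0.69956751,  0.71151027, -0.05497436])}
{'time': 0.1, 'joint_pos': array([-1.34197004e+00,  5.32962753e-02,  1.61416288e+00,  2.51076055e-06,
        1.47597390e+00, -1.18988321e-01]), 'joint_vel': array([-0.0014169 , -0.00020324, -0.00315169,  0.00077742,  0.0015772 ,
       -0.00021701]), 'joint_efforts': array([ 7.76760899e-04, -3.94906962e+01, -3.71361065e+01, -6.16777584e-05,
        3.98484059e-03, -1.47659028e-05]), 'tool_pos': array([ 0.21290781, -0.58702393,  0.23017888]), 'tool_rot': array([-9.18885169e-04,  9.84915802e-01,  1.73031834e-01, -4.92635162e-05]), 'contact_force': array([0.39885933, 0.09161486, 0.44352452]), 'ft_torque': array([ 0.01729624, -0.02534052,  0.00070381]), 'grasp_force': 0.0, 'gripper_width': 1.002777867943893}
```

View pics/side0.png

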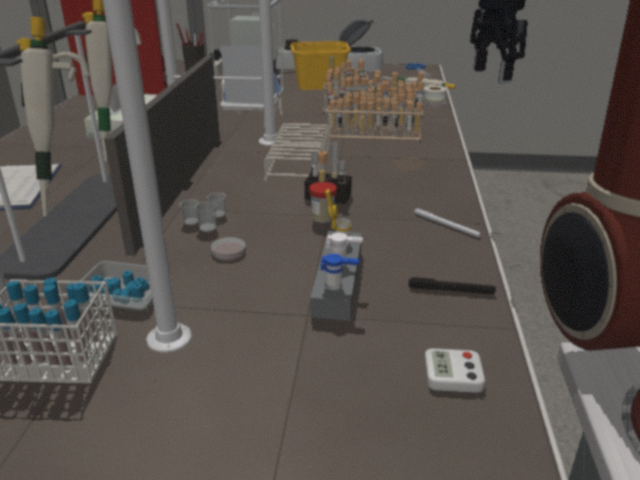

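View pics/top0.png

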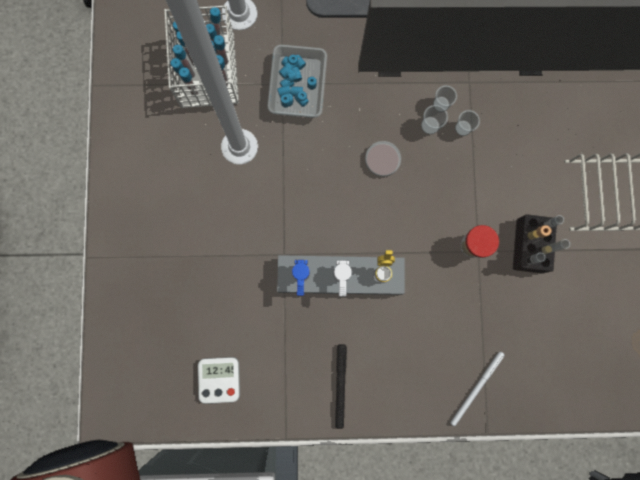

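The side view shows blue at about (337,262), white at (338,240), and the yellow lid standing at (332,208). In the top view they are at (301,270), (343,271) and (387,257). I'll zoom in to get precise points.

Run:
```python
import cv2,numpy as np
a=cv2.imread("pics/top0.png")[245:305,270:410]; b=cv2.imread("pics/side0.png")[180:325,300:380]
a=cv2.resize(a,None,fx=5,fy=5,interpolation=cv2.INTER_CUBIC); b=cv2.resize(b,None,fx=4,fy=4,interpolation=cv2.INTER_CUBIC)
cv2.imwrite("pics/topc.png",a);cv2.imwrite("pics/sidec.png",b)
```

```text
(no output)
```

View pics/topc.png

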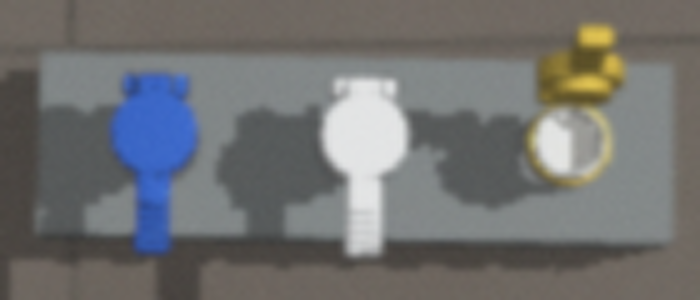

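View pics/sidec.png

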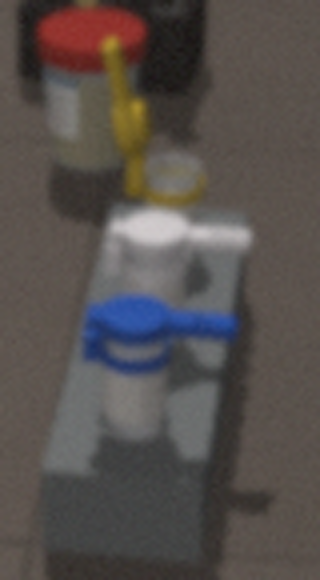

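The crops show the blue tab end at top (300.4,295) and side (359,261). The white tab end is at (343,295) and (362,239). The open yellow tab tip is at (389,252) and (327,190). Triangulating these points next.

Create h.py:
```python
from plant import manip
import numpy as np
from scipy.spatial.transform import Rotation as R
def q(o): return R.from_quat(np.roll(o,-1))
def ray(n,uv):
    p=manip.camera_params(n); d=q(p["orientation"]).apply(np.linalg.inv(p["intrinsics"])@[*uv,1]); return p["xyz"],d/np.linalg.norm(d)
def tri(t,s):
    A=np.zeros((3,3));b=np.zeros(3)
    rs=[ray("top",t),ray("side",s)]
    for o,d in rs: M=np.eye(3)-np.outer(d,d);A+=M;b+=M@o
    x=np.linalg.solve(A,b); o,d=rs[0]; return x,np.linalg.norm((np.eye(3)-np.outer(d,d))@(x-o))*2
def atz(n,uv,z): o,d=ray(n,uv); return o+d*(z-o[2])/d[2]
```

Run:
```python
from h import *
np.set_printoptions(precision=4,suppress=True)
T=lambda u,v:(270+u/5-.4,245+v/5-.4); S=lambda u,v:(300+u/4-.4,180+v/4-.4)
for n,t,s in [("bdisc",T(154,134),S(134,314)),("btab",T(152,253),S(237,325)),("wdisc",T(364,134),S(156,228)),("wtab",T(364,254),S(251,237)),("yrim",T(570,144),S(175,172)),("ytip",T(596,37),S(109,42)),("yhinge",T(580,92),S(134,190))]: print(n,*tri(t,s))
for c in [(42,52),(676,64),(672,242),(35,235)]: print(atz("top",T(*c),.037))
for n,c in [("b",(154,134)),("w",(364,134))]: print(n,atz("top",T(*c),.082))
for c in [(152,253),(364,254)]: print(atz("top",T(*c),.078))
print("yrim",atz("top",T(570,144),.075),"post",atz("top",(240,148),0))
```

```text
bdisc [ 0.4572 -0.205   0.0805] 3.212981103109414e-05
btab [ 0.4219 -0.2039  0.079 ] 0.0010227647708834456
wdisc [ 0.4552 -0.2667  0.0809] 0.0017962384559046646
wtab [ 0.4201 -0.266   0.0795] 0.0017822401497227269
yrim [ 0.4522 -0.3285  0.0723] 0.0014073758373532432
ytip [ 0.4782 -0.3298  0.1265] 0.00035216352076628574
yhinge [ 0.4687 -0.3335  0.0607] 0.0015615654415369702
[ 0.487  -0.1701  0.037 ]
[ 0.4801 -0.3668  0.037 ]
[ 0.4249 -0.3636  0.037 ]
[ 0.4305 -0.1674  0.037 ]
b [ 0.457 -0.205  0.082]
w [ 0.456  -0.2667  0.082 ]
[ 0.4224 -0.2039  0.078 ]
[ 0.421  -0.2661  0.078 ]
yrim [ 0.4526 -0.3281  0.075 ] post [ 0.6697 -0.1071  0.    ]
```

Measured heights agree with the text. The rack yaw is about -0.033 and the yellow lid is open about 1.79 rad. The blue hinge is at about (0.4715,-0.2055) and the yellow hinge at (0.4669,-0.3288). I'll align the tool with the rack and shut the fingers, then go behind the yellow tab.

The rows are not in the units I measure in: shifts go in shares of 62.5 mm and turns go in shares of 4 rad. I convert before sending: 0.127 rad / 4 = 0.0318.

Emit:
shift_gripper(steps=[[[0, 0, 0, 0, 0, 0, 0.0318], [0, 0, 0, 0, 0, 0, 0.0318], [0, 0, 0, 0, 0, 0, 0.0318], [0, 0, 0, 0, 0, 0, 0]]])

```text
refused: steps[0]: the value is too short (schema: minItems 7). Nothing was moved.
```

Refused on format, not on reach. It needs a list of rows, each a list of 7 numbers.

Emit:
shift_gripper(steps=[[0, 0, 0, 0, 0, 0, 0.0318], [0, 0, 0, 0, 0, 0, 0.0318], [0, 0, 0, 0, 0, 0, 0.0318], [0, 0, 0, 0, 0, 0, 0]])

```text
time: 0.6
tool_pos: [0.2129, -0.5872, 0.2306]
tool_rot: [-0.001, 1.0, -0.016, -0.0]
contact_force: [-0.5, -0.0, -0.9]
gripper_width: 0.15
grasp_force: 0.0
```

Emit:
shift_gripper(steps=[[0, 0.576, -0.528, 0, 0, 0, 0], [0, 0.576, -0.528, 0, 0, 0, 0], [0, 0.576, -0.528, 0, 0, 0, 0], [0, 0.576, -0.528, 0, 0, 0, 0]])

```text
time: 1.1
tool_pos: [0.3622, -0.4592, 0.2311]
tool_rot: [-0.0, 1.0, -0.016, -0.0]
contact_force: [1.1, -0.9, 0.2]
gripper_width: 0.001
grasp_force: 0.0
```

Emit:
shift_gripper(steps=[[0, 0.576, -0.528, 0, 0, 0, 0], [0, 0.576, -0.528, 0, 0, 0, 0], [0, 0.576, -0.528, 0, 0, 0, 0], [0, 0.608, -0.576, 0, 0, 0, 0], [0, 0, 0, 0, 0, 0, 0]])

```text
time: 1.72
tool_pos: [0.5135, -0.3279, 0.2309]
tool_rot: [-0.0, 1.0, -0.013, -0.0]
contact_force: [-0.7, -0.6, -0.1]
gripper_width: -0.004
grasp_force: 0.0
```

Add to h.py:
```python
PSI=-0.033; HY=np.array([.4669,-.3288,.078]); HB=np.array([.4715,-.2055,.078])
def rel(h,p=None):
    "TCP relative to hinge, in tool axes directions (x fwd, y, z down), mm"
    p=manip.state()["tool_pos"] if p is None else p; d=p-h; c,s=np.cos(PSI),np.sin(PSI)
    return np.round(1000*np.array([c*d[0]+s*d[1], s*d[0]-c*d[1], -d[2]]),1)
```

```bash
python3 -c "
from h import *
print(rel(HY), q(manip.state()['tool_rot']).as_matrix().round(3))"
```

```text
[  46.6   -2.5 -152.9] [[ 1.    -0.026 -0.   ]
 [-0.026 -1.     0.001]
 [-0.    -0.001 -1.   ]]
```

To row units: 0.04 m is 0.64, 0.038 m is 0.608.

Emit:
shift_gripper(steps=[[0, 0, 0.032, 0.64, 0, 0, 0], [0, 0, 0, 0.64, 0, 0, 0], [0, 0, 0, 0.608, 0, 0, 0], [0, 0, 0, 0, 0, 0, 0]])

```text
time: 2.22
tool_pos: [0.5086, -0.3311, 0.109]
tool_rot: [-0.003, 1.0, -0.017, -0.003]
contact_force: [0.2, 0.1, -0.5]
gripper_width: 0.003
grasp_force: 0.0
```

Emit:
shift_gripper(steps=[[0, -0.192, 0, 0, 0, 0, 0], [0, -0.192, 0, 0, 0, 0, 0], [0, -0.176, 0, 0, 0, 0, 0], [0, -0.176, 0, 0, 0, 0, 0], [0, -0.096, 0, 0.032, 0, 0, 0]])

```text
time: 2.85
tool_pos: [0.459, -0.3308, 0.1118]
tool_rot: [0.0, 1.0, -0.017, 0.0]
contact_force: [-0.0, -0.1, -0.3]
gripper_width: -0.001
grasp_force: 0.3
```

Emit:
shift_gripper(steps=[[0, -0.096, 0, 0.064, 0, 0, 0], [0, -0.096, 0, 0.096, 0, 0, 0], [0, -0.08, 0, 0.096, 0, 0, 0], [0, 0, 0, 0, 0, 0, 0]])

```text
time: 3.35
tool_pos: [0.4418, -0.3294, 0.0941]
tool_rot: [-0.001, 1.0, -0.017, -0.001]
contact_force: [0.5, 0.2, -0.0]
gripper_width: 0.001
grasp_force: 0.0
```

Run:
```python
from h import *; import cv2
print(rel(HY)); im=manip.grab_frame("side")[150:300,260:420,::-1]
cv2.imwrite("pics/side1.png",cv2.resize(im,None,fx=4,fy=4))
```

```text
[-25.    1.5 -16.1]
```

View pics/side1.png

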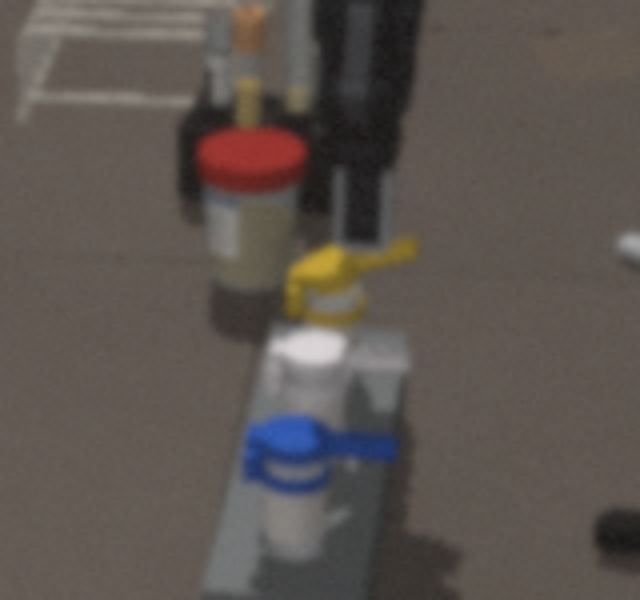

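The yellow lid is nearly down, with its tab at about 0.3–0.4 rad under the fingertips. The other two lids are still shut. Next I press it down.

To row units: 0.006 m is 0.096, 0.005 m is 0.08.

Emit:
shift_gripper(steps=[[0, -0.016, 0, 0.096, 0, 0, 0], [0, 0, 0, 0.08, 0, 0, 0], [0, 0, 0, 0.016, 0, 0, 0], [0, 0, 0, 0, 0, 0, 0]])

```text
time: 3.9
tool_pos: [0.4417, -0.3299, 0.0831]
tool_rot: [-0.0, 1.0, -0.017, -0.0]
contact_force: [-0.1, -0.7, -0.3]
gripper_width: -0.0
grasp_force: 0.0
```

Emit:
shift_gripper(steps=[[0, 0, 0, 0.016, 0, 0, 0], [0, 0, 0, 0, 0, 0, 0], [0, 0, 0, 0, 0, 0, 0]])

```text
time: 4.28
tool_pos: [0.4417, -0.33, 0.0823]
tool_rot: [0.0, 1.0, -0.017, 0.0]
contact_force: [-0.2, -0.4, -0.1]
gripper_width: 0.003
grasp_force: 0.0
```

```bash
python3 -c "
from h import *
print(rel(HY))"
```

```text
[-25.1   2.   -4.3]
```

To row units: 0.001 m is 0.016.

Emit:
shift_gripper(steps=[[0, 0, 0, 0.016, 0, 0, 0], [0, 0, 0, 0, 0, 0, 0], [0, 0, 0, 0, 0, 0, 0]])

```text
time: 4.65
tool_pos: [0.4418, -0.3301, 0.082]
tool_rot: [0.0, 1.0, -0.017, -0.0]
contact_force: [-2.8, 2.1, 5.6]
gripper_width: -0.002
grasp_force: 2.7
```

Emit:
shift_gripper(steps=[[0, 0, 0, 0.016, 0, 0, 0], [0, 0, 0, 0, 0, 0, 0], [0, 0, 0, 0, 0, 0, 0]], only="pos|force")

```text
tool_pos: [0.4418, -0.3301, 0.0818]
contact_force: [-4.3, 2.8, 9.7]
grasp_force: 5.0
```

Seated at z 0.082 with a clear reaction force. I'll lift off and go over the blue tab with the fingers partly open.

To row units: -0.05 m is -0.8, -0.042 m is -0.672.

Emit:
shift_gripper(steps=[[0, 0, 0, -0.8, 0, 0, 0], [0, 0, 0, -0.8, 0, 0, 0], [0.4, -0.096, -0.672, 0, 0, 0, 0], [0.4, -0.096, -0.672, 0, 0, 0, 0], [0.4, -0.096, -0.664, 0, 0, 0, 0]])

```text
time: 5.65
tool_pos: [0.4276, -0.2029, 0.1801]
tool_rot: [0.0, 1.0, -0.017, 0.0]
contact_force: [1.0, 0.6, 0.0]
gripper_width: 0.398
grasp_force: 0.0
```

Emit:
shift_gripper(steps=[[0.4, 0, 0, 0, 0, 0, 0], [0.4, 0, 0, 0, 0, 0, 0], [0.4, 0, 0, 0, 0, 0, 0]])

```text
time: 6.02
tool_pos: [0.428, -0.2049, 0.1803]
tool_rot: [0.0, 1.0, -0.017, 0.0]
contact_force: [0.2, -0.2, 0.6]
gripper_width: 0.401
grasp_force: 0.0
```

Run:
```python
from h import *; import cv2
print(rel(HB)); im=manip.grab_frame("side")[150:300,260:420,::-1]
cv2.imwrite("pics/side2.png",cv2.resize(im,None,fx=4,fy=4))
```

```text
[ -43.5    0.8 -102.3]
```

View pics/side2.png

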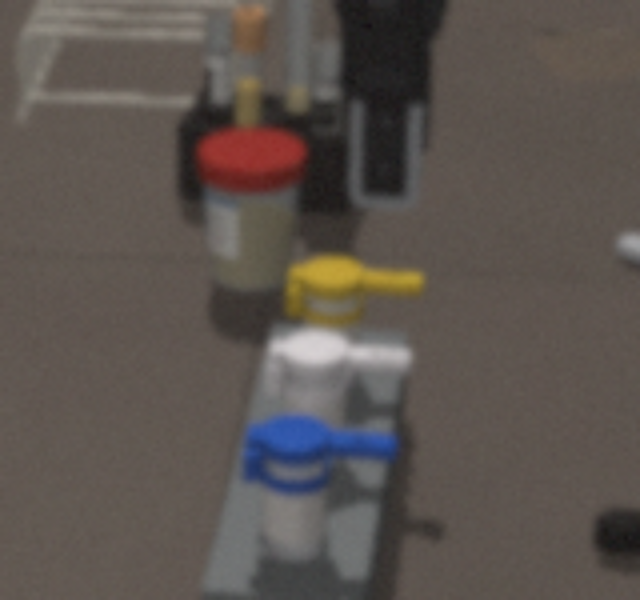

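The yellow cap is flat shut (its tab is level at crop (390,280)). White and blue are shut, and the fingers stand over the blue tab. Next I descend and pinch.

To row units: 0.05 m is 0.8, 0.04 m is 0.64.

Emit:
shift_gripper(steps=[[0.4, 0, -0.0128, 0.8, 0, 0, 0], [0.4, 0, 0, 0.64, 0, 0, 0], [0.4, 0, 0, 0.384, 0, 0, 0], [0.4, 0, 0, 0, 0, 0, 0]])

```text
time: 6.58
tool_pos: [0.4263, -0.2027, 0.064]
tool_rot: [-0.001, 1.0, -0.017, -0.002]
contact_force: [0.0, -0.8, 0.4]
gripper_width: 0.398
grasp_force: 0.0
```

Emit:
shift_gripper(steps=[[0, 0, 0, 0, 0, 0, 0], [0, 0, 0, 0, 0, 0, 0], [0, 0, 0, 0, 0, 0, 0], [0, 0, 0, 0, 0, 0, 0]])

```text
time: 7.08
tool_pos: [0.4288, -0.2055, 0.0684]
tool_rot: [0.003, 1.0, -0.017, 0.001]
contact_force: [-0.9, -6.0, -1.5]
gripper_width: 0.094
grasp_force: 58.5
```

```bash
python3 -c "
from h import *
print(rel(HB))"
```

```text
[-42.7   1.4   9.6]
```

To row units: -0.0065 m is -0.104, -0.0062 m is -0.0992.

Emit:
shift_gripper(steps=[[0, 0.008, 0, -0.104, 0, 0, 0], [0, 0.0224, 0, -0.0992, 0, 0, 0], [0, 0.0384, 0, -0.096, 0, 0, 0], [0, 0.0512, 0, -0.0896, 0, 0, 0], [0, 0, 0, 0, 0, 0, 0]])

```text
time: 7.7
tool_pos: [0.4369, -0.2057, 0.0925]
tool_rot: [0.003, 1.0, -0.017, 0.002]
contact_force: [2.3, -5.6, -4.2]
gripper_width: 0.07
grasp_force: 58.6
```

Emit:
shift_gripper(steps=[[0, 0.1408, 0, -0.1504, 0, 0, 0], [0, 0, 0, 0, 0, 0, 0]])

```text
time: 7.95
tool_pos: [0.4426, -0.2058, 0.1017]
tool_rot: [0.002, 1.0, -0.016, -0.003]
contact_force: [-10.1, -5.9, 1.4]
gripper_width: 0.061
grasp_force: 58.8
```

```bash
python3 -c "
from h import *
print(rel(HB))"
```

```text
[-28.8   1.2 -23.7]
```

Run:
```python
from h import *; import cv2
im=manip.grab_frame("side")[150:300,260:420,::-1]
cv2.imwrite("pics/side3.png",cv2.resize(im,None,fx=4,fy=4))
```

```text
(no output)
```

View pics/side3.png

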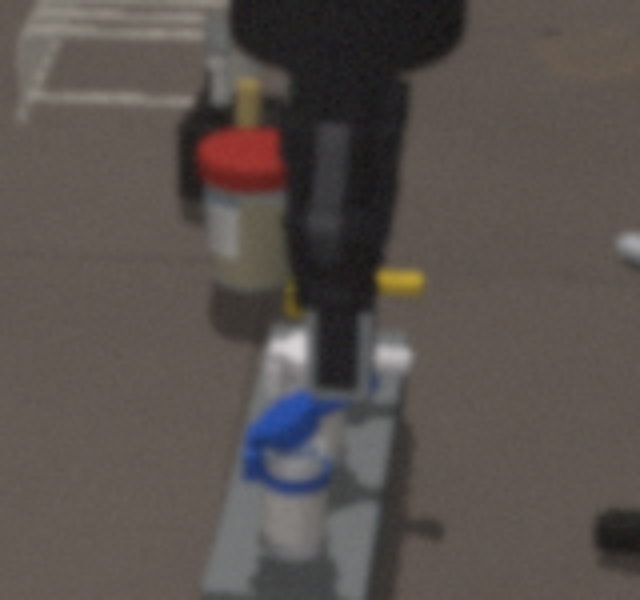

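The blue lid is about 0.65 rad open and the tab has slid down to the very tips of the pads. It holds its angle, so I'll let go and take a deeper grip nearer the tab end.

To row units: -0.007 m is -0.112.

Emit:
shift_gripper(steps=[[0.3, 0, 0, 0, 0, 0, 0], [0.3, 0, 0, 0, 0, 0, 0], [0.3, -0.112, 0, 0.112, 0, 0, 0], [0.3, 0, 0, 0, 0, 0, 0]], only="pos|force|width")

```text
tool_pos: [0.4363, -0.2029, 0.0921]
contact_force: [-0.3, 0.1, 0.2]
gripper_width: 0.302
grasp_force: 0.0
```

```bash
python3 -c "
from h import *
print(rel(HB))"
```

```text
[-35.3  -1.4 -14.1]
```

Emit:
shift_gripper(steps=[[0, 0, 0, 0, 0, 0, 0], [0, 0, 0, 0, 0, 0, 0], [0, 0, 0, 0, 0, 0, 0], [0, 0, 0, 0, 0, 0, 0]])

```text
time: 9.0
tool_pos: [0.4371, -0.2057, 0.0935]
tool_rot: [0.003, 1.0, -0.017, -0.0]
contact_force: [-1.7, -7.2, -1.4]
gripper_width: 0.089
grasp_force: 58.5
```

```bash
python3 -c "
from h import *
print(rel(HB))"
```

```text
[-34.4   1.3 -15.5]
```

To row units: 0.007 m is 0.112, -0.006 m is -0.096.

Emit:
shift_gripper(steps=[[0, 0.0928, 0, -0.096, 0, 0, 0], [0, 0.112, 0, -0.0752, 0, 0, 0], [0, 0, 0, 0, 0, 0, 0]], only="pos|force|width")

```text
tool_pos: [0.449, -0.206, 0.1025]
contact_force: [-1.7, -9.9, -7.6]
gripper_width: 0.085
grasp_force: 58.4
```

Emit:
shift_gripper(steps=[[0, 0.1248, 0, -0.0528, 0, 0, 0], [0, 0.1344, 0, -0.0272, 0, 0, 0], [0, 0, 0, 0, 0, 0, 0]], only="pos|force|width")

```text
tool_pos: [0.4664, -0.2067, 0.1087]
contact_force: [-0.3, -7.7, -3.4]
gripper_width: 0.048
grasp_force: 58.6
```

Run:
```python
from h import *; import cv2
print(rel(HB))
im=manip.grab_frame("side")[150:300,260:420,::-1]
cv2.imwrite("pics/side4.png",cv2.resize(im,None,fx=4,fy=4))
```

```text
[ -5.1   1.3 -30.7]
```

View pics/side4.png

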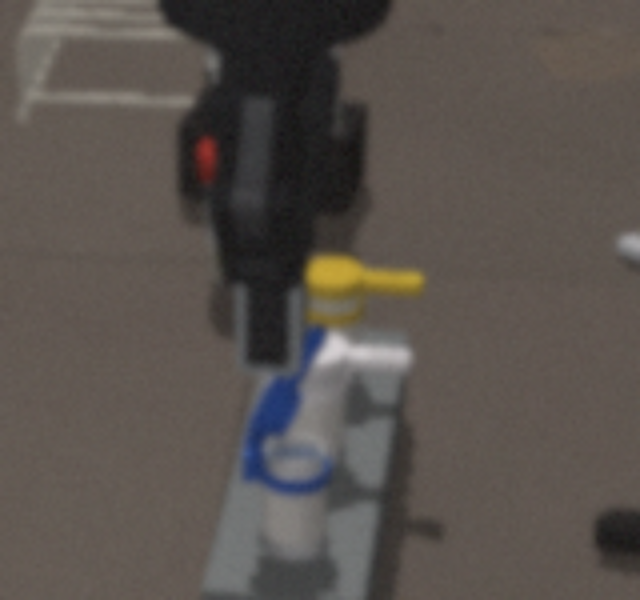

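The blue lid is about 1.05 rad open and the fingertips have slipped behind its tab. White and yellow are still shut. I'll open, back out to the front, shut the fingers and push the lid over from the front.

To row units: -0.024 m is -0.384.

Emit:
shift_gripper(steps=[[0.35, 0, 0, 0, 0, 0, 0], [0.35, 0, 0, 0, 0, 0, 0], [0.35, -0.384, 0, 0, 0, 0, 0], [0.35, -0.384, 0, 0, 0, 0, 0], [0.35, 0, 0, 0, 0, 0, 0]], only="pos|force|width")

```text
tool_pos: [0.4175, -0.2025, 0.1085]
contact_force: [0.6, 0.7, -0.3]
gripper_width: 0.348
grasp_force: 0.0
```

Emit:
shift_gripper(steps=[[0, 0, 0, 0, 0, 0, 0], [0, 0, 0, 0, 0, 0, 0], [0, 0, 0, 0, 0, 0, 0]], only="pos|force|width")

```text
tool_pos: [0.4187, -0.2029, 0.1088]
contact_force: [0.1, -0.3, 0.8]
gripper_width: -0.0
grasp_force: 0.0
```

Run:
```python
from h import *; import cv2
print(rel(HB))
im=manip.grab_frame("side")[150:300,260:420,::-1]
cv2.imwrite("pics/side5.png",cv2.resize(im,None,fx=4,fy=4))
```

```text
[-52.9  -0.9 -30.8]
```

View pics/side5.png

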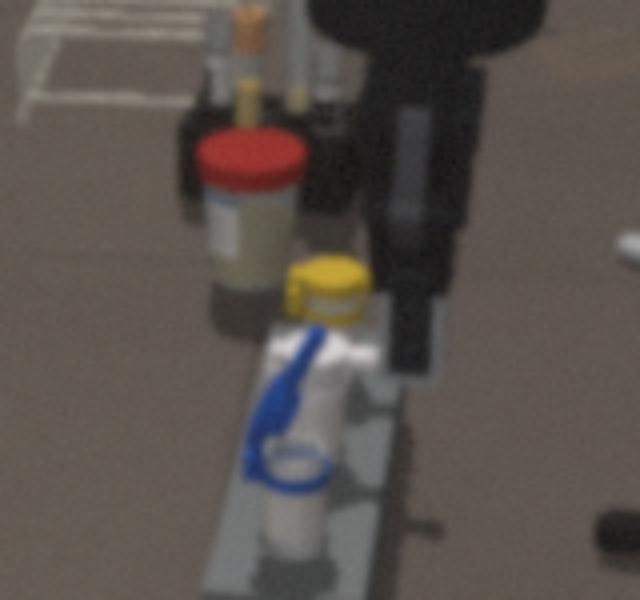

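The lid stays at about 1.1 rad and the shut fingers are clear in front of it, so I push.

To row units: 0.012 m is 0.192, 0.01 m is 0.16.

Emit:
shift_gripper(steps=[[0, 0.192, 0, 0, 0, 0, 0], [0, 0.16, 0, 0, 0, 0, 0], [0, 0.128, 0, 0, 0, 0, 0], [0, 0.096, 0, 0, 0, 0, 0], [0, 0, 0, 0, 0, 0, 0]], only="pos|force")

```text
tool_pos: [0.4546, -0.204, 0.1087]
contact_force: [0.6, 0.3, 0.6]
grasp_force: 0.0
```

Emit:
shift_gripper(steps=[[0, 0.096, 0, 0, 0, 0, 0], [0, 0.096, 0, 0, 0, 0, 0], [0, 0, 0, 0, 0, 0, 0], [0, 0, 0, 0, 0, 0, 0]], only="pos|force")

```text
tool_pos: [0.4663, -0.2045, 0.1087]
contact_force: [0.8, -0.0, -0.2]
grasp_force: 0.0
```

```bash
python3 -c "
from h import *
print(rel(HB))"
```

```text
[ -5.3  -0.8 -30.7]
```

To row units: -0.05 m is -0.8, -0.03 m is -0.48.

Emit:
shift_gripper(steps=[[0, 0.048, 0, 0, 0, 0, 0], [0, 0, 0, 0, 0, 0, 0], [0, -0.48, 0, 0, 0, 0, 0], [0, -0.8, 0, 0, 0, 0, 0], [0, -0.32, 0, -0.8, 0, 0, 0]], only="pos|force")

```text
tool_pos: [0.3636, -0.1977, 0.152]
contact_force: [0.6, -0.9, 0.5]
grasp_force: 0.0
```

Emit:
shift_gripper(steps=[[0, 0, 0, -0.8, 0, 0, 0], [0, 0, 0, 0, 0, 0, 0], [0, 0, 0, 0, 0, 0, 0]], only="pos|force")

```text
tool_pos: [0.3692, -0.2012, 0.2085]
contact_force: [-0.8, -0.5, -0.5]
grasp_force: 0.0
```

Run:
```python
from h import *; import cv2
a=manip.grab_frame("side")[150:300,280:400,::-1]; b=manip.grab_frame("top")[240:315,260:420,::-1]
cv2.imwrite("pics/both.png",np.hstack([cv2.resize(a,(320,400)),cv2.resize(b,(480,225)).copy() if 0 else cv2.copyMakeBorder(cv2.resize(b,(480,225)),0,175,0,0,cv2.BORDER_CONSTANT)]))
```

```text
(no output)
```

View pics/both.png

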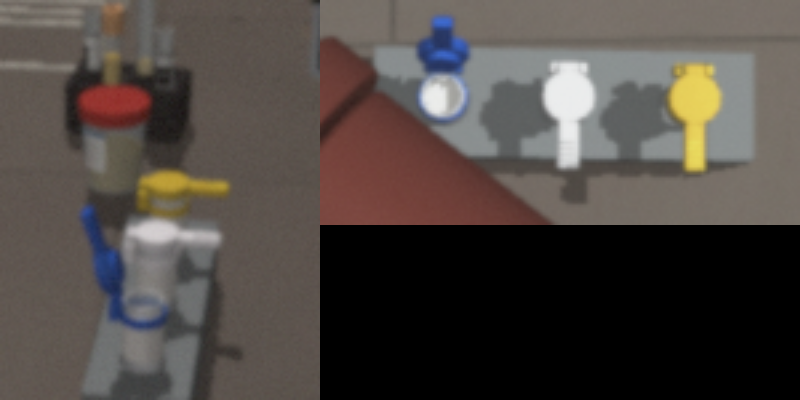

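Blue stands back past upright, while white and yellow are flat shut. The blue tip is at side (313,229) and top (301,246). I'll check the angle, then hand in.

Run:
```python
from h import *
x,e=tri((301,246.5),(312.8,228.5)); r=rel(HB,x); a=np.arctan2(-r[2],-r[0]); print(x,e,r,a)
if 1.62<a<2.2: print(manip.job_done())
```

```text
[ 0.486915   -0.207032    0.12465701] 0.002658150834039806 [ 15.5   1.  -46.7] 1.8912615348556843
the job is handed in; nothing more can be done
None
```

The job is handed in: the yellow cap was pressed shut first, then the blue cap was swung back to about 1.89 rad (measured from the cameras) and stays open. The white cap stayed shut in every picture I took, and the arm ended clear of everything.

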